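Fetch the levelling foot from behind the jar, can and bottle

ROBOT

A 7-joint arm with a two-finger parallel gripper is mounted at the origin on the work surface. World frame = base frame: x ahead of the robot, y to its left, z up, the work surface at z = 0. Lengths are in m, angles in rad, forces in N, time in s.
With the tool pointing down it reaches from about 0.4 to 0.85 m from the base axis. Payload 4.5 kg.
Tool frame: the origin (TCP) lies at the very end of the fingers, on their centre line; the grasp point (between the pads) lies behind it (r.grip_depth is the z of the grasp point in the tool frame, in m); z points along the fingers, y is the direction in which the jaws open and shut (so a half turn about z gives the same grasp; the last joint's range is limited). The gripper opens to 88 mm and grips with 3 to 60 N. Pads are 18 mm wide; open, the fingers measure 123 mm over their backs; the gripper's body (75 mm by 187 mm) begins 45 mm behind the grasp point.
Start: joints at [1.183, 0.689, -0.195, 1.565, 0.157, 0.902, -0.215], TCP at [0.256, -0.57, 0.239] pointing down, gripper open.
Joint ranges: [-3.01, 3.01], [-0.46, 2.08], [-1.47, 1.51], [0.13, 2.56], [-1, 4.14], [0.04, 2.09], [-2.66, 2.66]. Speed limits (rad/s): [2.57, 2.57, 3.14, 3.14, 3.14, 3.14, 3.14].

INTERFACE

Orientations are given as a unit quaternion [x, y, z, w].
In Python, from plant import sensors, cams, r gives the robot as it stands. The module is installed in compiled form; this text tells all that it offers.
- The arm moves only by the tool drive_tool, never from a script. Its argument "series" is a list that holds one entry, the list of rows, each a list of 5 numbers: the shift along the world's x, y, z in mm, then the turn about the world's z in rad, then the finger opening in mm, from 0 to 88.1. A call has 1 to 10 rows; each row shifts and turns the commanded pose from where the row before left it; what a row does not reach is not made up. A row lasts 1/10 s, in which the tool goes at most 50 mm and 8.59 degrees, less where a joint would pass 70% of its speed; a pose out of reach is approached as far as the arm can. A call with a gripper value outside its range is refused whole. The fingers move at their own pace and stop on an object; "force" is the grip in N (left out, the last holds). Time passes only in rows, so rows that do not move let the fingers close. It gives the time, the measured TCP pose, the force and the opening at its end, in the units of the state.
- sensors.get_state(): the state, without advancing time (a new reading comes with each control period).
- cams.snapshot(name): name is "scene" or "top" or "wrist"; returns the picture (400x640x3 uint8, blue, green, red); there is no depth.
- cams.camera_model(name): a dict with "fx", "fy", "cx", "cy" (pixels), "camera_from_world" (4x4, takes a point from world to camera coordinates). Camera axes: x right, y down, z forward; pixel columns grow to the right and rows downward; lengths in m; the calibration is good to about 2 mm. A picture is of the moment at which its call begins: read the wrist's pose just before it. camera_model takes no time and is no camera call; for the wrist camera it gives the pose at the moment of the call.
- r.finish_job(): hands the job in, once; it reports no verdict.
Trained networks look in the newest picture that a camera, given by its name, has taken for a name from the list of things; names that differ only in an ending like _2 or _b are one class to them, and where a whole thing is asked for, a point or a joint stands for the part that bears it (a point fixed in the world has none). Each returns a list of dicts, best first, with "confidence" (0 to 1); they miss things now and then, are a little off and sometimes report something else, mostly with a low value. They report only what shows in the picture. A call takes as long as a camera call. They do not tell look-alikes from the thing itself.
- cams.trace(camera, name): "mask" (400x640 bool, what is visible of it) and "at" ([column, row] in pixels, amid what is visible of it).
- cams.mark_of(camera, name): "at" ([column, row] in pixels: a listed point, or the origin of a listed thing).
The state is a dict: "clock": time; "q": joint angles; "qd": joint speeds; "joint_torque": joint torques, N m; "tool_pos": TCP position; "eef_rot": TCP orientation; "contact_force": force on the tool from outside, world axes, zero at the start; "moment": the same for the moment, N m; "opening": opening from 0.0 (shut) to 1.0 (fully open).
Only numpy, scipy, OpenCV 4.12 (cv2) and the standard library are available. Lean on these libraries where they do the work, as an engineer would, in place of code of your own. Each camera call takes 0.05 s, during which the arm holds its last target.

TASK

The levelling foot stands on the small plywood store tray, boxed in by the amber jar, the yellow can and the white bottle. First move all three of those onto the pink side board, then set the foot upright, stud up, fully down in the blue seat, and only then put the jar, can and bottle back on the store tray, each on the very spot it came from. Keep everything standing upright, do not shift the foot before the three are cleared, leave the pencil and the wood offcut alone, and let go of everything at the end.

Things in the scene. Friction and masses are not known exactly. Their poses are not given: they have to be found in the camera images.
- jar: amber glass jar with a violet lid: upright cylinder 52 mm in diameter, glass to 98 mm, lid 51 mm in diameter from 98 mm to 110 mm high; about 0.3 kg. Origin at the centre of its underside, z up its axis. At the start it stands on one of the three outer spots of the store tray.
- can: yellow can with a bare metal lid: upright cylinder 52 mm in diameter, 112 mm high; about 0.35 kg. Origin at the centre of its underside, z up its axis. Starts on one of the three outer spots of the store tray.
- bottle: white plastic glue bottle with a red cap: cylinder 52 mm in diameter up to 96 mm, then a shoulder and a cap 26 mm in diameter up to 122 mm; about 0.28 kg. Origin at the centre of its underside, z up its axis. Starts on one of the three outer spots of the store tray.
- foot: levelling foot: black rubber disc 44 mm in diameter, 14 mm thick, with an upright steel stud 14 mm in diameter on its middle, up to 45 mm above the underside; about 0.12 kg. Origin at the centre of the underside, z up along the stud. Starts on the middle spot of the store tray, with the three taller containers close round it (a gap of about 10 mm to each).
- store: plywood store tray: fixed flat board 185 x 185 mm, 12 mm thick, with four flush grey round spots 60 mm in diameter. Origin on the table under the middle (foot's) spot; x points roughly away from the robot. Board spans x -105 to 81, y -92 to 92 mm. Outer spots lie 58 mm from the middle at -x, +y and -y; which container stands on which varies. Spot tops are 12 mm above the origin.
- side_board: pink flat board with thin lines, fixed to the table, 250 mm (its x) by 170 mm (its y), 6 mm thick; the side area for the containers. Origin at the centre of its underside, on the table. It lies to the left or the right of the store tray; the pencil lies along it near its +y edge (y about 71 mm), so y below 60 mm is free.
- seat_blue: blue round seat, the one to use: a fixed shallow dish 84 mm in outer diameter and 60 mm in inner diameter, rim 9 mm high, inner floor 3 mm above its origin. Origin at the centre of its underside, z up. It is fixed on a pale wood fixture board 12 mm thick, on the other side of the store tray from the pink board.
- seat_green: green round seat of the same size and shape on the same fixture board, not to be used. Origin at the centre of its underside.
- pencil: orange flat carpenter's pencil, about 152 mm long, 12 mm wide, 8 mm thick, lying loose on the pink board, to be left alone. Origin at its underside near the middle, x along it.
- offcut: loose brown wood offcut 70 x 22 x 20 mm lying on the fixture board near its +y edge, to be left alone; at least 60 mm from the seats' centres. Origin at the centre of its underside, x along its length.
There are look-alikes about, which are no part of the job. What is shaped like the can but green is not meant.

How it is judged:
By the outcome, as a careful person would: the job done as asked, in the order asked, and still so for the second after the job is handed in, with the robot touching nothing.
It also fails if it takes over 141 s, if anything falls off the work surface, if the arm or the gripper's body presses on something with over 40 N, if the wrist force passes 120 N, or if a joint passes its speed limit or range.

## Working session

There is one attempt and no reset: what is moved stays moved. The work goes in short steps, Python scripts to look and compute and a tool call to move; the robot and the scene stay as the last step left them, time stands still between calls to the robot, and variables do not carry over. Pictures are saved under pics/ and viewed, and the job is handed in when it is done.

Besides the shell and the picture viewer there is one more tool, called after "Emit:" in YAML: its name, and indented under it one key for each argument. drive_tool: Moves the arm, as the interface text tells. Its arguments: {"type":"object","properties":{"series":{"type":"array","items":{"type":"array","items":{"type":"array","items":{"type":"number"}}}},"force":{"type":"number"}},"required":["series"]}

```bash
mkdir -p pics; ls; python3 - <<'E'
from plant import sensors,cams,r
import cv2
print(sensors.get_state()); print(r.grip_depth)
for n in ("scene","top","wrist"):
    cv2.imwrite(f"pics/{n}0.png",cams.snapshot(n))
    print(n,cams.camera_model(n))
E
```

```text
pics
{'clock': 0.0, 'q': array([ 1.18281414,  0.6899606 , -0.19451034,  1.56634045,  0.15730642,
        0.90248846, -0.21511391]), 'qd': array([-0.00034877, -0.0002063 , -0.00019737,  0.00053855,  0.00122227,
        0.00060734, -0.00080738]), 'joint_torque': array([-5.49461174e-05, -5.27556288e+01, -1.26664594e+00, -1.53428757e+01,
       -5.25832234e-02,  6.51410475e-03,  1.25886213e-04]), 'tool_pos': array([ 0.25556219, -0.56967553,  0.23792548]), 'eef_rot': array([ 9.77836916e-01,  2.09366068e-01, -2.56497259e-04, -8.65241615e-04]), 'contact_force': array([-0.2863861 ,  0.06975561, -0.2438881 ]), 'moment': array([0.00252404, 0.01594967, 0.0397527 ]), 'opening': 0.9958629673264476}
-0.0187
scene {'fx': 378.7866672863435, 'fy': 378.7866672863435, 'cx': 319.9153307786726, 'cy': 194.28811519196145, 'camera_from_world': array([[-0.82773672,  0.56087552,  0.01644885,  0.38950631],
       [ 0.44380865,  0.67234472, -0.5924411 , -0.21642389],
       [-0.34334501, -0.48308511, -0.80544583,  1.29734473],
       [ 0.        ,  0.        ,  0.        ,  1.        ]])}
top {'fx': 381.98617139132386, 'fy': 381.98617139132386, 'cx': 318.43176474002684, 'cy': 194.63308942125693, 'camera_from_world': array([[-0.00185886, -0.9999945 , -0.00274746,  0.02410652],
       [-0.99868347,  0.00199725, -0.05125754,  0.4848513 ],
       [ 0.05126274,  0.00264856, -0.99868169,  0.85074134],
       [ 0.        ,  0.        ,  0.        ,  1.        ]])}
wrist {'fx': 293.8658061820673, 'fy': 293.8658061820673, 'cx': 320.6319990185322, 'cy': 200.4505990538892, 'camera_from_world': array([[ 4.09603478e-01, -9.12263454e-01, -6.17174146e-04,
        -6.24123834e-01],
       [-8.80144210e-01, -3.95359794e-01,  2.62748556e-01,
        -3.52131149e-02],
       [-2.39939911e-01, -1.07079520e-01, -9.64864144e-01,
         3.87915447e-01],
       [ 0.00000000e+00,  0.00000000e+00,  0.00000000e+00,
         1.00000000e+00]])}
```

View pics/top0.png

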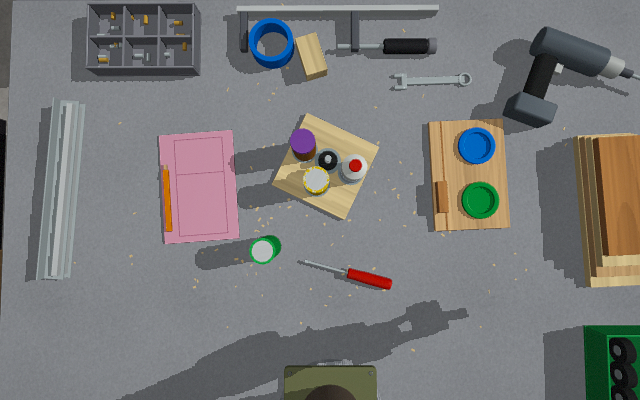

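View pics/scene0.png

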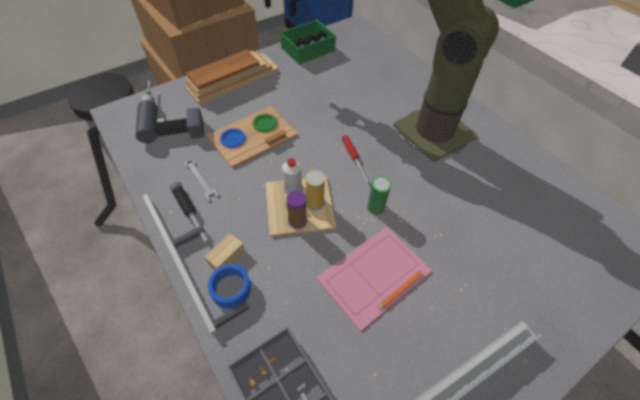

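```bash
cat > h.py <<'E'
from plant import sensors,cams,r
import numpy as np, cv2
def ray(m,uv):
    M=m["camera_from_world"];R=M[:3,:3];t=M[:3,3]
    d=R.T@np.array([(uv[0]-m["cx"])/m["fx"],(uv[1]-m["cy"])/m["fy"],1.]);return -R.T@t,d
def onz(m,uv,z):
    c,d=ray(m,uv);return c+d*(z-c[2])/d[2]
def proj(m,p):
    M=m["camera_from_world"];q=M[:3,:3]@np.asarray(p)+M[:3,3]
    return np.array([m["fx"]*q[0]/q[2]+m["cx"],m["fy"]*q[1]/q[2]+m["cy"]])
def crop(img,x0,y0,x1,y1,k,name):
    cv2.imwrite("pics/"+name,cv2.resize(img[y0:y1,x0:x1],None,fx=k,fy=k,interpolation=cv2.INTER_CUBIC))
E
python3 - <<'E'
from h import *
i=cams.snapshot("top");m=cams.camera_model("top")
crop(i,150,100,390,260,3.3,"c1.png")
crop(i,420,100,520,240,4,"c2.png")
for n,z in dict(jar=0.012,can=.012,bottle=.012,foot=.012,store=0,side_board=0,seat_blue=.012,seat_green=.012,pencil=.006,offcut=.012).items():
    for d in cams.mark_of("top",n)[:2]: print(n,round(d["confidence"],2),np.round(d["at"],1),np.round(onz(m,d["at"],z),4))
    for d in cams.trace("top",n)[:2]: print('   tr',round(d["confidence"],2),np.round(d["at"],1),d["mask"].sum(),np.round(onz(m,d["at"],z),4))
E
```

```text
jar 0.61 [306.  149.4] [0.588  0.0513 0.012 ]
jar 0.32 [201.9 187.5] [0.5016 0.2871 0.012 ]
   tr 0.92 [302.5 142.9] 593 [0.603  0.0592 0.012 ]
can 0.97 [312.9 183.5] [0.5102 0.0357 0.012 ]
can 0.74 [269.6 248.7] [0.3636 0.133  0.012 ]
   tr 0.89 [266.  249.2] 707 [0.3625 0.1411 0.012 ]
   tr 0.7 [313.8 180.1] 639 [0.5179 0.0336 0.012 ]
bottle 0.84 [351.6 171.8] [ 0.5366 -0.0521  0.012 ]
   tr 0.87 [352.5 167.3] 683 [ 0.5469 -0.0542  0.012 ]
foot 0.74 [327.8 161.7] [0.5598 0.0018 0.012 ]
   tr 0.65 [328.7 162.1] 281 [ 5.588e-01 -3.000e-04  1.200e-02]
store 0.66 [323.5 159.3] [0.567  0.0114 0.    ]
store 0.57 [301.8 149.6] [0.5896 0.0614 0.    ]
   tr 0.67 [327. 167.] 4289 [0.5492 0.0034 0.    ]
side_board 0.6 [199.  185.7] [0.5066 0.2975 0.    ]
   tr 0.97 [202.6 183.3] 7669 [0.5121 0.2893 0.    ]
seat_blue 0.82 [475.4 147.5] [ 0.5915 -0.3338  0.012 ]
   tr 0.67 [477.6 146.8] 1151 [ 0.5931 -0.3388  0.012 ]
seat_green 0.65 [477.6 199.5] [ 0.4732 -0.336   0.012 ]
   tr 0.92 [477.4 198.9] 1114 [ 0.4746 -0.3356  0.012 ]
pencil 0.64 [167.6 200.6] [0.4723 0.3667 0.006 ]
   tr 0.86 [164.2 198.1] 410 [0.478  0.3746 0.006 ]
offcut 0.85 [440.2 197.7] [ 0.4774 -0.2518  0.012 ]
   tr 0.68 [441.  196.5] 382 [ 0.4801 -0.2536  0.012 ]
```

View pics/c1.png

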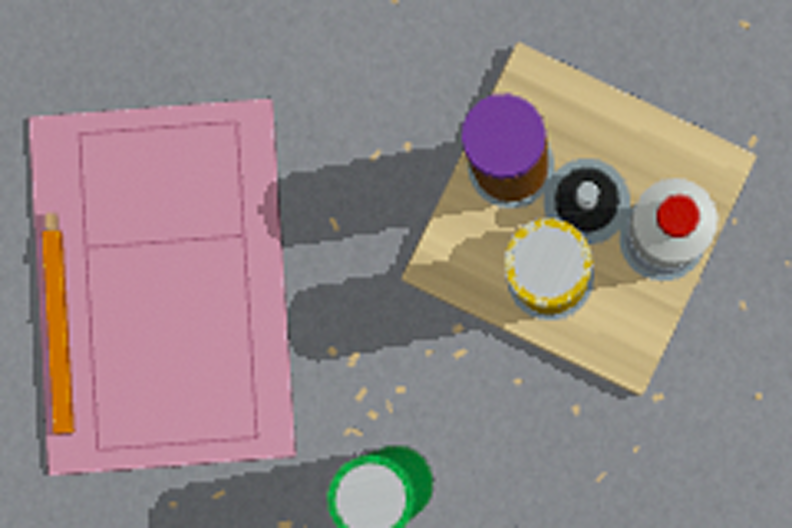

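View pics/c2.png

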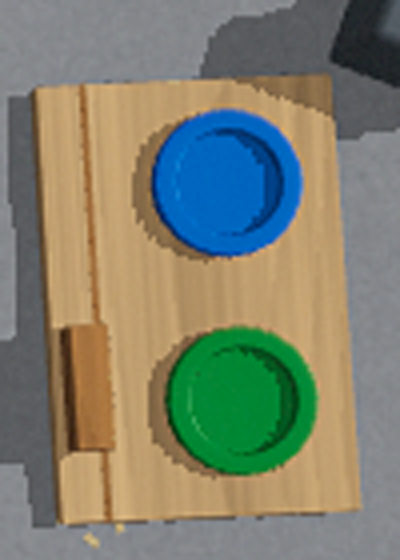

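```bash
python3 - <<'E'
from h import *
m=cams.camera_model("top");i=cv2.imread("pics/top0.png")
g=lambda u,v:(150+u/3.3-.35,100+v/3.3-.35)
P=np.array([onz(m,g(*c),.012)[:2] for c in [(517,43),(755,155),(642,394),(403,278)]])
# model corners: far-left(+x,+y)=?
mod=np.array([[81,92],[81,-92],[-105,-92],[-105,92]])/1000.
def fit(a,b):
    ac=a-a.mean(0);bc=b-b.mean(0);th=np.arctan2((ac[:,0]*bc[:,1]-ac[:,1]*bc[:,0]).sum(),(ac*bc).sum())
    R=np.array([[np.cos(th),-np.sin(th)],[np.sin(th),np.cos(th)]]);t=b.mean(0)-R@a.mean(0);return th,R,t,b-(a@R.T+t)
th,R,t,e=fit(mod,P);print("store",np.degrees(th),t,np.round(e*1000,1))
for n,s in (("can",(-.058,0)),("jar",(0,.058)),("bottle",(0,-.058))): print(n,R@s+t)
Q=np.array([onz(m,g(*c),.006)[:2] for c in [(28,117),(271,98),(295,457),(48,473)]])
mod2=np.array([[125,85],[125,-85],[-125,-85],[-125,85]])/1000.
th,R,t,e=fit(mod2,Q);print("side",np.degrees(th),t,np.round(e*1000,1))
# direct circles by colour
hsv=cv2.cvtColor(i,cv2.COLOR_BGR2HSV)
def circ(name,lo,hi,box,z):
    x0,y0,x1,y1=box;mk=np.zeros(i.shape[:2],np.uint8);mk[y0:y1,x0:x1]=cv2.inRange(hsv,lo,hi)[y0:y1,x0:x1]
    c=max(cv2.findContours(mk,0,1)[0],key=cv2.contourArea);(u,v),ax,_=cv2.fitEllipse(cv2.convexHull(c));print(name,u,v,np.round(ax,1),np.round(onz(m,(u,v),z),4))
circ("jarlid",(125,80,40),(150,255,255),(285,120,325,170),.122)
circ("cap",(0,150,100),(8,255,255),(340,150,370,180),.134)
circ("blue",(100,120,60),(120,255,255),(450,120,505,170),.021)
E
```

```text
store -25.710429455134992 [0.5622692  0.00255285] [[-2.6  0.2]
 [-1.3  2. ]
 [ 2.   0. ]
 [ 1.9 -2.2]]
can [0.51001132 0.02771459]
jar [0.58743094 0.05481074]
bottle [ 0.53710746 -0.04970504]
side 4.219140516822816 [0.50550771 0.29729575] [[-1.  -0. ]
 [-0.5  0.4]
 [-0.2 -0.2]
 [ 1.7 -0.2]]
jarlid 302.0261535644531 140.75193786621094 [25.  25.5] [0.5866 0.0553 0.122 ]
cap 355.0306396484375 165.069091796875 [11.9 12.1] [ 0.5362 -0.0486  0.134 ]
blue 476.275146484375 145.33999633789062 [36.1 37.3] [ 0.5948 -0.3322  0.021 ]
```

Emit:
drive_tool:
  series:
    - [[16,30,4,0.07,88],[16,30,4,0.07,88],[16,30,4,0.07,88],[16,30,4,0.07,88],[16,30,4,0.07,88],[16,30,4,0.07,88],[16,30,4,0.07,88],[16,30,4,0.07,88],[16,30,4,0.07,88],[16,30,4,0.07,88]]

```text
clock: 2.2
tool_pos: [0.4165, -0.2691, 0.2791]
eef_rot: [0.846, 0.533, 0.0, 0.0]
contact_force: [0.9, 1.4, -1.3]
opening: 0.996
```

Emit:
drive_tool:
  series:
    - [[16,30,0,0,88],[16,30,0,0,88],[16,30,0,0,88],[16,30,0,0,88],[16,30,0,0,88],[16,30,0,0,88],[16,30,0,0,88],[16,30,0,0,88],[16,30,0,0,88],[16,30,0,0,88]]

```text
clock: 3.2
tool_pos: [0.5765, 0.031, 0.2788]
eef_rot: [0.847, 0.532, 0.0, 0.0]
contact_force: [-0.1, -0.9, -0.4]
opening: 1.0
```

```bash
cat >> h.py <<'E'
def model_px(m,p,rad,z,n=40):
    a=np.linspace(0,2*np.pi,n);return np.array([proj(m,(p[0]+rad*np.cos(t),p[1]+rad*np.sin(t),z)) for t in a]).astype(int)
E
python3 - <<'E'
from h import *
m=cams.camera_model("wrist");i=cams.snapshot("wrist")
for p,z,rr in (((.587,.055),.122,.0255),((.51,.0277),.124,.026),((.5366,-.049),.134,.013),((.562,.0025),.026,.022),((.562,.0025),.057,.007),((.587,.055),.012,.03),((.51,.0277),.012,.03),((.5366,-.049),.012,.03)):
    cv2.polylines(i,[model_px(m,p,rr,z)],True,(255,0,255),1)
cv2.imwrite("pics/w1.png",i); print(sensors.get_state()["tool_pos"])
E
```

```text
[0.57887096 0.03874886 0.27916607]
```

View pics/w1.png

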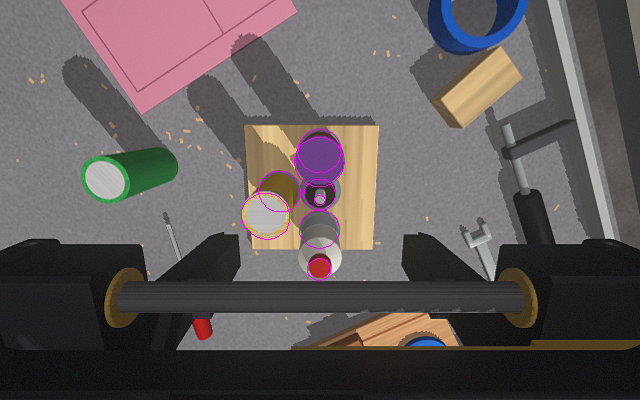

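Emit:
drive_tool:
  series:
    - [[0,0,0,0,88],[0,0,0,0,88],[0,0,0,0,88]]

```text
clock: 3.55
tool_pos: [0.5754, 0.028, 0.2787]
eef_rot: [0.847, 0.531, -0.001, 0.0]
contact_force: [0.1, -0.8, -0.2]
opening: 0.995
```

Emit:
drive_tool:
  series:
    - [[5,12,0,0,88],[5,13,0,0,88],[1,1,0,0,88],[0,0,0,0,88],[0,0,-20,0,88],[0,0,-20,0,88],[0,0,-10,0,88],[0,0,0,0,88],[0,0,0,0,88]]

```text
clock: 4.45
tool_pos: [0.5872, 0.0557, 0.2292]
eef_rot: [0.847, 0.532, 0.0, 0.0]
contact_force: [0.2, 0.6, 0.7]
opening: 0.999
```

Emit:
drive_tool:
  series:
    - [[0,0,-20,0,88],[0,0,-20,0,88],[0,0,-20,0,88],[0,0,-20,0,88],[0,0,-20,0,88],[0,0,-20,0,88],[0,0,-20,0,88],[0,0,-10,0,88],[0,0,-4,0,88],[0,0,0,0,88]]

```text
clock: 5.45
tool_pos: [0.5873, 0.0559, 0.0751]
eef_rot: [0.847, 0.532, 0.0, 0.0]
contact_force: [-0.1, -0.0, -0.7]
opening: 0.999
```

Emit:
drive_tool:
  series:
    - [[0,0,0,0,88],[0,0,0,0,60],[0,0,0,0,55],[0,0,0,0,52],[0,0,0,0,48],[0,0,0,0,45],[0,0,0,0,45],[0,0,0,0,45],[0,0,0,0,45]]
  force: 25

```text
clock: 6.35
tool_pos: [0.5871, 0.0557, 0.0748]
eef_rot: [0.847, 0.532, 0.0, 0.0]
contact_force: [1.2, 0.1, 1.1]
opening: 0.575
```

Emit:
drive_tool:
  series:
    - [[0,0,5,0,45],[0,0,15,0,45],[0,0,20,0,45],[0,0,20,0,45],[0,5,10,0,45],[0,15,0,0,45],[0,20,0,0,45],[0,20,0,0,45],[0,20,0,0,45],[0,20,0,0,45]]

```text
clock: 7.35
tool_pos: [0.5857, 0.1583, 0.1438]
eef_rot: [0.846, 0.533, -0.001, -0.001]
contact_force: [0.4, 0.2, -1.6]
opening: 0.585
```

Emit:
drive_tool:
  series:
    - [[1,25,0,0,45],[1,25,0,0,45],[1,25,0,0,45],[1,25,0,0,45],[0,20,0,0,45],[0,13,0,0,45],[0,5,0,0,45],[0,0,0,0,45],[0,0,0,0,45]]

```text
clock: 8.25
tool_pos: [0.591, 0.2922, 0.1444]
eef_rot: [0.847, 0.531, -0.001, 0.001]
contact_force: [-0.9, 0.6, -3.6]
opening: 0.579
```

Emit:
drive_tool:
  series:
    - [[0,0,-10,0,45],[0,0,-20,0,45],[0,0,-20,0,45],[0,0,-15,0,45],[0,0,-5,0,45],[0,0,-3,0,45],[0,0,-2,0,45],[0,0,0,0,45],[0,0,0,0,45]]

```text
clock: 9.15
tool_pos: [0.5913, 0.294, 0.0705]
eef_rot: [0.847, 0.532, 0.001, 0.0]
contact_force: [0.7, -0.2, -2.4]
opening: 0.586
```

Emit:
drive_tool:
  series:
    - [[0,0,-1,0,45],[0,0,-0.5,0,45],[0,0,0,0,45]]

```text
clock: 9.45
tool_pos: [0.5913, 0.294, 0.0689]
eef_rot: [0.847, 0.532, 0.001, 0.0]
contact_force: [0.2, -0.2, 1.3]
opening: 0.584
```

Emit:
drive_tool:
  series:
    - [[0,0,0,0,55],[0,0,0,0,60],[0,0,0,0,75],[0,0,0,0,75],[0,0,0,0,75],[0,0,10,0,75],[0,0,20,0,75],[0,0,30,0,75],[0,0,30,0,80],[0,0,30,0,88]]

```text
clock: 10.45
tool_pos: [0.5908, 0.2938, 0.1901]
eef_rot: [0.847, 0.532, 0.0, -0.0]
contact_force: [0.4, 0.4, -0.0]
opening: 0.975
```

```bash
python3 - <<'E'
from h import *
s=sensors.get_state();print(s["q"].round(2),s["tool_pos"])
i=cams.snapshot("top");crop(i,150,100,390,260,3.3,"c3.png")
E
```

```text
[-0.38  0.8  -0.3   1.5   0.28  0.89 -1.21] [0.59084823 0.29379537 0.19014997]
```

View pics/c3.png

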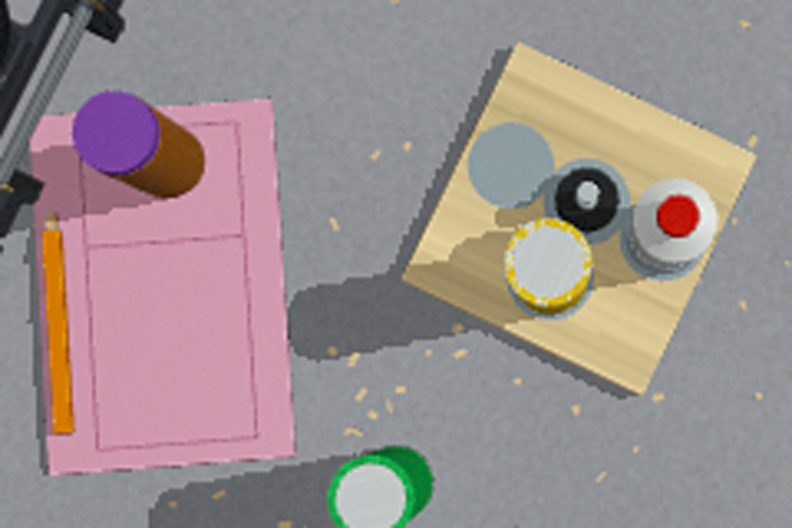

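Emit:
drive_tool:
  series:
    - [[-3,-10,0,0.1,88],[-6,-22,0,0.14,88],[-8,-26,0,0.14,88],[-8,-26,0,0.14,88],[-8,-26,0,0.14,88],[-8,-26,0,0.14,88],[-8,-26,0,0.14,88],[-8,-26,0,0.14,88],[-8,-26,0,0.14,88],[-8,-26,0,0.14,88]]

```text
clock: 11.5
tool_pos: [0.5178, 0.0526, 0.1889]
eef_rot: [0.321, 0.947, -0.0, 0.001]
contact_force: [0.1, -0.2, -0.2]
opening: 0.999
```

Emit:
drive_tool:
  series:
    - [[-5,-16,0,0.14,88],[-3,-10,0,0.07,88],[0,0,0,0,88],[0,0,0,0,88],[0,0,0,0,88]]

```text
clock: 12.0
tool_pos: [0.5104, 0.0289, 0.1886]
eef_rot: [0.223, 0.975, 0.0, 0.0]
contact_force: [-0.5, -0.5, 0.3]
opening: 1.0
```

Emit:
drive_tool:
  series:
    - [[0,-1,-10,0,88],[0,0,-20,0,88],[0,0,-25,0,88],[0,0,-25,0,88],[0,0,-20,0,88],[0,0,-10,0,88],[0,0,-3,0,88],[0,0,0,0,88],[0,0,0,0,60],[0,0,0,0,55]]

```text
clock: 13.0
tool_pos: [0.5105, 0.0269, 0.076]
eef_rot: [0.223, 0.975, 0.0, 0.001]
contact_force: [-0.8, -0.5, -0.4]
opening: 0.842
```

Emit:
drive_tool:
  series:
    - [[0,0,0,0,52],[0,0,0,0,48],[0,0,0,0,45],[0,0,0,0,45],[0,0,0,0,45],[0,0,0,0,45]]

```text
clock: 13.6
tool_pos: [0.5105, 0.0274, 0.0756]
eef_rot: [0.223, 0.975, 0.001, 0.001]
contact_force: [0.7, 2.4, 3.3]
opening: 0.582
```

Emit:
drive_tool:
  series:
    - [[0,0,5,0,45],[0,0,15,0,45],[0,0,20,0,45],[0,0,20,0,45],[0,5,10,0,45],[0,15,0,0,45],[0,20,0,0,45],[0,25,0,0,45],[0,25,0,0,45],[-5,25,0,0,45]]

```text
clock: 14.6
tool_pos: [0.5045, 0.1422, 0.1445]
eef_rot: [0.223, 0.975, -0.001, -0.001]
contact_force: [-0.3, -0.5, -4.2]
opening: 0.582
```

Emit:
drive_tool:
  series:
    - [[-12,25,0,0,45],[-14,25,0,0,45],[-14,25,0,0,45],[-14,25,0,0,45],[-14,20,0,0,45],[-10,13,0,0,45],[-6,5,0,0,45],[0,0,0,0,45],[0,0,0,0,45],[0,0,-10,0,45]]

```text
clock: 15.6
tool_pos: [0.4223, 0.279, 0.1355]
eef_rot: [0.224, 0.975, 0.0, 0.001]
contact_force: [-0.2, -0.7, -3.9]
opening: 0.587
```

Emit:
drive_tool:
  series:
    - [[0,0,-20,0,45],[0,0,-20,0,45],[0,0,-15,0,45],[0,0,-5,0,45],[0,0,-3,0,45],[0,0,-2,0,45],[0,0,-1,0,45],[0,0,0,0,45],[0,0,0,0,45]]

```text
clock: 16.5
tool_pos: [0.4211, 0.2799, 0.0696]
eef_rot: [0.223, 0.975, 0.0, 0.0]
contact_force: [-0.5, 0.2, -4.1]
opening: 0.584
```

Emit:
drive_tool:
  series:
    - [[0,0,-0.5,0,45],[0,0,0,0,45]]

```text
clock: 16.7
tool_pos: [0.4212, 0.28, 0.0695]
eef_rot: [0.223, 0.975, 0.0, 0.001]
contact_force: [-0.0, -1.5, 5.3]
opening: 0.586
```

Emit:
drive_tool:
  series:
    - [[0,0,0,0,55],[0,0,0,0,60],[0,0,0,0,75],[0,0,0,0,75],[0,0,0,0,75],[0,0,10,0,75],[0,0,20,0,75],[0,0,30,0,75],[0,0,30,0,80],[0,0,30,0,88]]

```text
clock: 17.7
tool_pos: [0.4205, 0.2796, 0.1905]
eef_rot: [0.223, 0.975, 0.0, -0.0]
contact_force: [0.9, 0.7, 0.2]
opening: 0.975
```

Emit:
drive_tool:
  series:
    - [[4,-12,0,-0.1,88],[10,-27,0,-0.14,88],[10,-30,0,-0.14,88],[10,-30,0,-0.14,88],[10,-30,0,-0.14,88],[10,-30,0,-0.14,88],[10,-30,0,-0.14,88],[10,-30,0,-0.14,88],[10,-30,0,-0.14,88],[10,-30,0,-0.14,88]]

```text
clock: 18.7
tool_pos: [0.515, -0.0002, 0.1895]
eef_rot: [0.788, 0.616, 0.0, -0.0]
contact_force: [0.1, 0.3, 0.0]
opening: 0.994
```

Emit:
drive_tool:
  series:
    - [[10,-30,0,-0.14,88],[7,-14,0,-0.07,88],[4,-6,0,0,88],[0,0,0,0,88],[0,0,0,0,88],[0,0,0,0,88]]

```text
clock: 19.3
tool_pos: [0.5355, -0.0473, 0.1888]
eef_rot: [0.846, 0.534, 0.0, -0.001]
contact_force: [-0.1, -0.2, -0.1]
opening: 1.0
```

Emit:
drive_tool:
  series:
    - [[0,0,-10,0,88],[0,0,-20,0,88],[0,0,-25,0,88],[0,0,-25,0,88],[0,0,-20,0,88],[0,0,-10,0,88],[0,0,-3,0,88],[0,0,0,0,88],[0,0,0,0,60],[0,0,0,0,55]]

```text
clock: 20.3
tool_pos: [0.5365, -0.0492, 0.0766]
eef_rot: [0.847, 0.532, 0.001, 0.0]
contact_force: [0.3, 0.1, 0.5]
opening: 0.841
```

Emit:
drive_tool:
  series:
    - [[0,0,0,0,52],[0,0,0,0,48],[0,0,0,0,45],[0,0,0,0,45],[0,0,0,0,45],[0,0,0,0,45]]

```text
clock: 20.9
tool_pos: [0.5363, -0.0494, 0.076]
eef_rot: [0.847, 0.532, 0.0, 0.0]
contact_force: [0.6, -1.1, 4.0]
opening: 0.583
```

Emit:
drive_tool:
  series:
    - [[0,0,5,0,45],[0,0,15,0,45],[0,0,20,0,45],[0,0,20,0,45],[0,2,15,0,45],[0,10,5,0,45],[0,20,0,0,45],[-2,25,0,0,45],[-4,25,0,0,45],[-4,25,0,0,45]]

```text
clock: 21.9
tool_pos: [0.5246, 0.0595, 0.1549]
eef_rot: [0.847, 0.532, -0.001, -0.001]
contact_force: [0.1, -0.2, -4.2]
opening: 0.581
```

Emit:
drive_tool:
  series:
    - [[-4,25,0,0,45],[-4,25,0,0,45],[-4,25,0,0,45],[-4,25,0,0,45],[-4,25,0,0,45],[0,25,0,0,45],[0,25,0,0,45],[0,25,0,0,45],[0,20,0,0,45],[0,10,0,0,45]]

```text
clock: 22.9
tool_pos: [0.5041, 0.2909, 0.1549]
eef_rot: [0.846, 0.534, -0.001, -0.001]
contact_force: [0.3, 0.6, -3.5]
opening: 0.584
```

Emit:
drive_tool:
  series:
    - [[0,0,0,0,45],[0,0,0,0,45],[0,0,-10,0,45],[0,0,-20,0,45],[0,0,-20,0,45],[0,0,-20,0,45],[0,0,-8,0,45],[0,0,-6,0,45],[0,0,-2,0,45],[0,0,0,0,45]]

```text
clock: 23.9
tool_pos: [0.5063, 0.2876, 0.0704]
eef_rot: [0.847, 0.532, 0.0, 0.0]
contact_force: [-0.7, -0.6, -4.2]
opening: 0.579
```

Emit:
drive_tool:
  series:
    - [[0,0,-0.5,0,45],[0,0,0,0,45]]

```text
clock: 24.1
tool_pos: [0.5066, 0.2882, 0.0701]
eef_rot: [0.847, 0.532, 0.001, 0.0]
contact_force: [0.4, -0.2, 0.9]
opening: 0.584
```

Emit:
drive_tool:
  series:
    - [[0,0,0,0,55],[0,0,0,0,60],[0,0,0,0,70],[0,0,0,0,70],[0,0,0,0,70],[0,0,10,0,70],[0,0,20,0,70],[0,0,30,0,70],[0,0,30,0,70],[0,0,30,0,70]]

```text
clock: 25.1
tool_pos: [0.5058, 0.2877, 0.1911]
eef_rot: [0.847, 0.532, 0.0, 0.0]
contact_force: [0.1, 0.3, 0.3]
opening: 0.789
```

Emit:
drive_tool:
  series:
    - [[2,-10,0,0.1,60],[6,-25,0,0.1,60],[6,-30,0,0.1,60],[6,-30,0,0.1,60],[6,-30,0,0.1,60],[6,-30,0,0.1,60],[6,-30,0,0.1,60],[6,-30,0,0.1,60],[6,-30,0,0.1,60],[6,-30,0,0.1,60]]

```text
clock: 26.1
tool_pos: [0.5621, 0.0113, 0.19]
eef_rot: [0.486, 0.874, -0.0, 0.0]
contact_force: [0.7, 0.3, -0.4]
opening: 0.68
```

Emit:
drive_tool:
  series:
    - [[0,-10,0,0.04,60],[0,0,0,0,60],[0,0,0,0,60],[0,0,0,0,60]]

```text
clock: 26.5
tool_pos: [0.5619, 0.0044, 0.1897]
eef_rot: [0.47, 0.883, 0.0, 0.0]
contact_force: [0.4, 0.1, 0.3]
opening: 0.679
```

```bash
python3 - <<'E'
from h import *
print(sensors.get_state()["tool_pos"])
m=cams.camera_model("wrist");i=cams.snapshot("wrist");j=i.copy()
for p,z,rr in (((.562,.0025),.026,.022),((.562,.0025),.057,.007),((.587,.055),.012,.03),((.51,.0277),.012,.03),((.5366,-.049),.012,.03)):
    cv2.polylines(j,[model_px(m,p,rr,z)],True,(255,0,255),1)
cv2.imwrite("pics/w2.png",j)
crop(i,240,100,400,300,3,"w2c.png")
i=cams.snapshot("top");crop(i,150,60,570,260,1.9,"c4.png")
E
```

```text
[0.56186364 0.00437386 0.18973862]
```

View pics/w2.png

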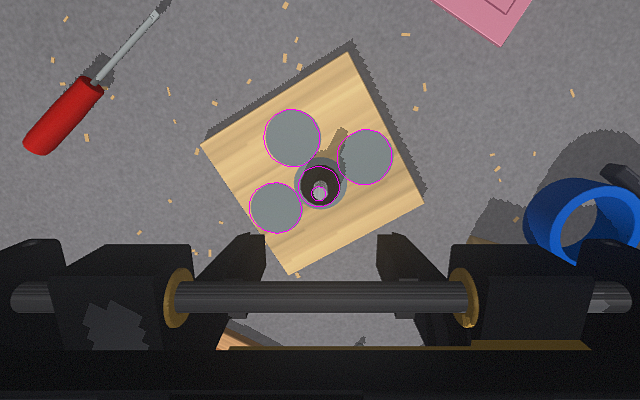

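View pics/c4.png

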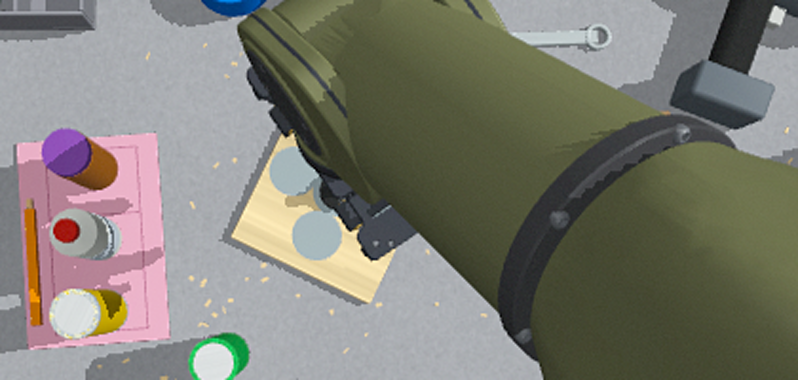

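Emit:
drive_tool:
  series:
    - [[0,-1,-10,0,50],[0,0,-25,0,50],[0,0,-25,0,40],[0,0,-25,0,40],[0,0,-25,0,40],[0,0,-25,0,40],[0,0,-15,0,40],[0,0,-7,0,40],[0,0,-2,0,40],[0,0,0,0,40]]

```text
clock: 27.6
tool_pos: [0.562, 0.0021, 0.0303]
eef_rot: [0.47, 0.882, 0.0, 0.0]
contact_force: [0.6, 0.0, 0.8]
opening: 0.454
```

Emit:
drive_tool:
  series:
    - [[0,0,0,0,25],[0,0,0,0,18],[0,0,0,0,16],[0,0,0,0,14],[0,0,0,0,10],[0,0,0,0,8],[0,0,0,0,8],[0,0,0,0,8]]
  force: 20

```text
clock: 28.4
tool_pos: [0.5626, 0.002, 0.0307]
eef_rot: [0.47, 0.882, 0.001, 0.001]
contact_force: [1.1, 0.6, 5.0]
opening: 0.149
```

Emit:
drive_tool:
  series:
    - [[0,0,5,0,8],[0,0,15,0,8],[0,0,20,0,8],[0,0,20,0,8],[2,-15,10,0,8],[3,-25,0,0,8],[3,-30,0,0,8],[3,-30,0,0,8],[3,-30,0,0,8],[3,-30,0,0,8]]

```text
clock: 29.4
tool_pos: [0.5773, -0.1597, 0.0995]
eef_rot: [0.47, 0.882, -0.001, -0.001]
contact_force: [-0.6, 0.0, -0.1]
opening: 0.146
```

Emit:
drive_tool:
  series:
    - [[3,-30,0,0,8],[3,-30,0,0,8],[3,-30,0,0,8],[3,-30,0,0,8],[3,-25,0,0,8],[1,-19,0,0,8],[0,-10,0,0,8],[0,0,0,0,8],[0,0,0,0,8],[0,0,0,0,8]]

```text
clock: 30.4
tool_pos: [0.5951, -0.3301, 0.1003]
eef_rot: [0.469, 0.883, 0.001, -0.001]
contact_force: [-0.7, -0.8, -1.9]
opening: 0.149
```

```bash
python3 - <<'E'
from h import *
print(sensors.get_state()["tool_pos"])
m=cams.camera_model("wrist");i=cams.snapshot("wrist");j=i.copy()
for p,z,rr in (((.5948,-.3322),.021,.042),((.5948,-.3322),.021,.03)):
    cv2.polylines(j,[model_px(m,p,rr,z)],True,(255,0,255),1)
cv2.imwrite("pics/w3.png",j)
cv2.imwrite("pics/t3.png",cams.snapshot("top"))
i=cams.snapshot("scene");crop(i,150,60,390,240,3.3,"s3.png")
E
```

```text
[ 0.59505499 -0.33005132  0.10026191]
```

View pics/w3.png

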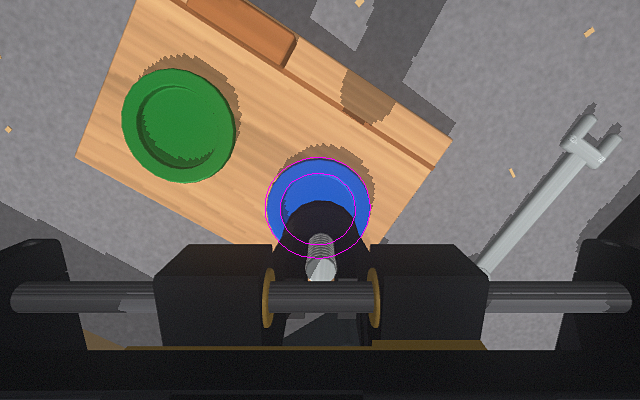

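View pics/s3.png

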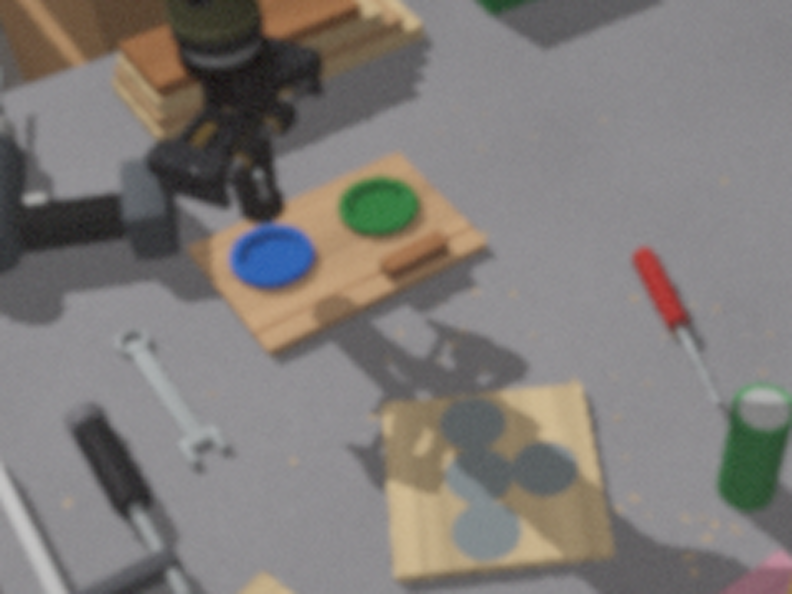

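Emit:
drive_tool:
  series:
    - [[0,0,-10,0,8],[0,0,-20,0,8],[0,0,-15,0,8],[0,0,-10,0,8],[0,0,-5,0,8],[0,0,-3,0,8],[0,0,-2,0,8],[0,0,-1,0,8],[0,0,0,0,8],[0,0,0,0,8]]

```text
clock: 31.55
tool_pos: [0.5952, -0.3323, 0.0347]
eef_rot: [0.471, 0.882, 0.0, 0.0]
contact_force: [0.1, -0.8, -1.8]
opening: 0.151
```

Emit:
drive_tool:
  series:
    - [[0,0,-0.5,0,8],[0,0,-0.5,0,8],[0,0,0,0,8]]

```text
clock: 31.85
tool_pos: [0.5951, -0.3324, 0.0338]
eef_rot: [0.471, 0.882, -0.0, 0.0]
contact_force: [-1.6, 0.2, 1.7]
opening: 0.153
```

Emit:
drive_tool:
  series:
    - [[0,0,0,0,18],[0,0,0,0,25],[0,0,0,0,40],[0,0,0,0,40],[0,0,0,0,40],[0,0,10,0,40],[0,0,25,0,40],[0,0,30,0,40],[0,0,35,0,40],[0,0,40,0,40]]

```text
clock: 32.85
tool_pos: [0.5943, -0.332, 0.1746]
eef_rot: [0.47, 0.882, 0.0, -0.001]
contact_force: [0.2, 0.8, -1.0]
opening: 0.452
```

Emit:
drive_tool:
  series:
    - [[-5,30,0,-0.1,60],[-5,30,0,-0.1,60],[-5,30,0,-0.1,60],[-5,30,0,-0.1,60],[0,0,0,0,60],[0,0,0,0,60],[0,0,0,0,60]]

```text
clock: 33.55
tool_pos: [0.575, -0.2137, 0.1736]
eef_rot: [0.637, 0.771, -0.0, 0.001]
contact_force: [-0.2, -0.6, -0.1]
opening: 0.685
```

```bash
python3 - <<'E'
from h import *
s=sensors.get_state();print(s["tool_pos"],s["eef_rot"],s["q"].round(2))
m=cams.camera_model("wrist");i=cams.snapshot("wrist");j=i.copy()
for p,z,rr in (((.595,-.3323),.021,.03),((.595,-.3323),.029,.022),((.595,-.3323),.06,.007)):
    cv2.polylines(j,[model_px(m,p,rr,z)],True,(255,0,255),1)
cv2.imwrite("pics/w4.png",j)
i=cams.snapshot("top");crop(i,380,80,560,240,3.5,"c5.png")
i=cams.snapshot("scene");crop(i,170,80,330,200,4.5,"s4.png")
E
```

```text
[ 0.57503213 -0.21370019  0.17355757] [ 6.36807596e-01  7.71022473e-01 -2.87990753e-04  5.91025499e-04] [ 0.57  0.8  -0.54  1.65  0.52  0.83  0.01]
```

View pics/w4.png

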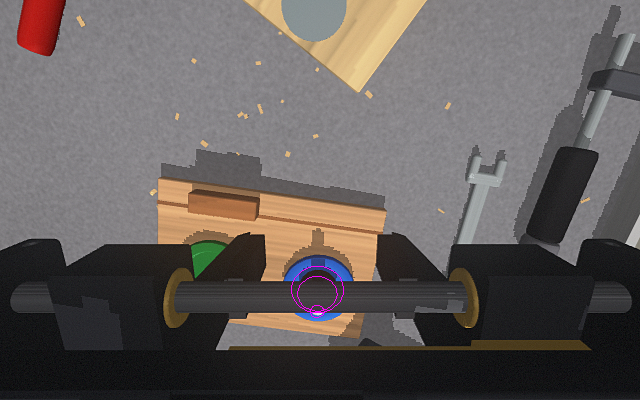

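View pics/s4.png

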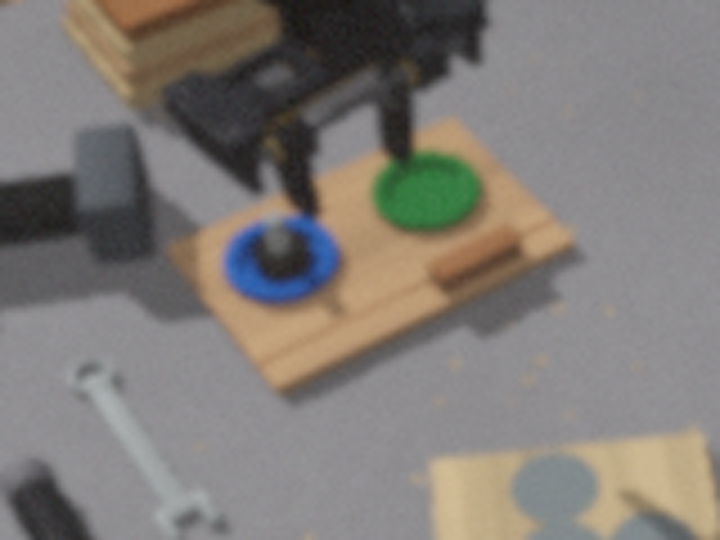

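Emit:
drive_tool:
  series:
    - [[-2,15,6,-0.04,70],[-4,30,10,-0.06,75],[-4,35,0,-0.06,75],[-4,35,0,-0.06,75],[-4,35,0,-0.06,75],[-4,35,0,-0.06,75],[-4,35,0,-0.06,75],[-4,35,0,-0.06,75],[-4,35,0,-0.06,75],[-4,35,0,-0.06,75]]

```text
clock: 34.7
tool_pos: [0.5371, 0.1136, 0.1892]
eef_rot: [0.831, 0.556, 0.0, 0.0]
contact_force: [0.4, 0.3, -0.3]
opening: 0.849
```

Emit:
drive_tool:
  series:
    - [[-5,35,0,-0.06,75],[-5,35,0,0,75],[-5,35,0,0,75],[-6,35,0,0,75],[-5,25,0,0,75],[-5,10,0,0,75],[0,0,0,0,75],[0,0,0,0,75],[0,0,0,0,75],[0,0,0,0,75]]

```text
clock: 35.7
tool_pos: [0.5066, 0.2859, 0.1892]
eef_rot: [0.847, 0.531, -0.0, 0.001]
contact_force: [-0.4, 0.0, 0.5]
opening: 0.849
```

Emit:
drive_tool:
  series:
    - [[0,0,-10,0,75],[0,0,-20,0,75],[0,0,-25,0,75],[0,0,-25,0,75],[0,0,-20,0,75],[0,0,-12,0,75],[0,0,-6,0,75],[0,0,-2,0,75],[0,0,0,0,60],[0,0,0,0,55]]

```text
clock: 36.7
tool_pos: [0.5064, 0.2881, 0.07]
eef_rot: [0.847, 0.532, 0.001, -0.0]
contact_force: [0.6, 0.3, -0.9]
opening: 0.696
```

Emit:
drive_tool:
  series:
    - [[0,0,0,0,52],[0,0,0,0,48],[0,0,0,0,45],[0,0,0,0,45],[0,0,0,0,45],[0,0,0,0,45]]
  force: 25

```text
clock: 37.3
tool_pos: [0.5066, 0.2879, 0.0699]
eef_rot: [0.847, 0.532, 0.001, 0.0]
contact_force: [0.0, -1.0, 6.3]
opening: 0.581
```

Emit:
drive_tool:
  series:
    - [[0,0,5,0,45],[0,0,15,0,45],[0,0,20,0,45],[0,0,20,0,45],[0,0,20,0,45],[0,-10,0,0,45],[0,-20,0,0,45],[2,-25,0,0,45],[4,-25,0,0,45],[4,-25,0,0,45]]

```text
clock: 38.3
tool_pos: [0.5146, 0.1803, 0.1477]
eef_rot: [0.847, 0.532, -0.002, 0.0]
contact_force: [1.3, -0.0, -2.9]
opening: 0.584
```

Emit:
drive_tool:
  series:
    - [[4,-27,0,0,45],[4,-25,0,0,45],[4,-25,0,0,45],[4,-25,0,0,45],[4,-25,0,0,45],[0,-25,0,0,45],[0,-25,0,0,45],[0,-25,0,0,45],[0,-20,0,0,45],[0,-10,0,0,45]]

```text
clock: 39.3
tool_pos: [0.5339, -0.0527, 0.1478]
eef_rot: [0.848, 0.53, -0.002, -0.0]
contact_force: [0.2, -0.0, -2.3]
opening: 0.58
```

Emit:
drive_tool:
  series:
    - [[0,0,0,0,45],[0,0,0,0,45],[0,0,-10,0,45],[0,0,-20,0,45],[0,0,-20,0,45],[0,0,-12,0,45],[0,0,-6,0,45],[0,0,-4,0,45],[0,0,0,0,45],[0,0,0,0,45]]

```text
clock: 40.3
tool_pos: [0.5364, -0.0491, 0.0778]
eef_rot: [0.847, 0.532, 0.001, 0.0]
contact_force: [0.1, -0.0, -3.6]
opening: 0.581
```

Emit:
drive_tool:
  series:
    - [[0,0,-1,0,45],[0,0,-0.5,0,45],[0,0,0,0,45]]

```text
clock: 40.6
tool_pos: [0.5361, -0.0493, 0.076]
eef_rot: [0.847, 0.532, 0.0, 0.0]
contact_force: [-0.3, 0.0, -3.5]
opening: 0.585
```

Emit:
drive_tool:
  series:
    - [[0,0,-0.5,0,45],[0,0,0,0,45]]

```text
clock: 40.8
tool_pos: [0.5362, -0.0494, 0.0759]
eef_rot: [0.847, 0.532, 0.0, 0.0]
contact_force: [0.2, -0.4, 4.6]
opening: 0.581
```

Emit:
drive_tool:
  series:
    - [[0,0,0,0,55],[0,0,0,0,60],[0,0,0,0,75],[0,0,0,0,75],[0,0,0,0,75],[0,0,10,0,75],[0,0,20,0,75],[0,0,30,0,75],[0,0,30,0,75],[0,0,30,0,75]]

```text
clock: 41.8
tool_pos: [0.5357, -0.0492, 0.1971]
eef_rot: [0.847, 0.532, 0.0, 0.0]
contact_force: [0.1, 0.3, -0.2]
opening: 0.849
```

Emit:
drive_tool:
  series:
    - [[-4,12,0,0.1,75],[-10,27,0,0.14,75],[-10,30,0,0.14,75],[-10,30,0,0.14,75],[-10,30,0,0.14,75],[-10,30,0,0.14,75],[-10,30,0,0.14,75],[-10,30,0,0.14,75],[-10,30,0,0.14,75],[-10,30,0,0.14,75]]

```text
clock: 42.8
tool_pos: [0.4416, 0.2307, 0.196]
eef_rot: [0.321, 0.947, 0.0, 0.001]
contact_force: [0.8, 0.1, 0.3]
opening: 0.852
```

Emit:
drive_tool:
  series:
    - [[-10,30,0,0.14,75],[-7,14,0,0.07,75],[-4,6,0,0,75],[0,0,0,0,75],[0,0,0,0,75],[0,0,0,0,75],[0,0,0,0,75]]

```text
clock: 43.5
tool_pos: [0.4215, 0.2786, 0.1952]
eef_rot: [0.224, 0.975, -0.0, 0.0]
contact_force: [0.6, 0.3, -0.0]
opening: 0.853
```

Emit:
drive_tool:
  series:
    - [[0,0,-10,0,75],[0,0,-20,0,75],[0,0,-25,0,75],[0,0,-25,0,75],[0,0,-20,0,75],[0,0,-15,0,75],[0,0,-8,0,75],[0,0,-3,0,75],[0,0,0,0,60],[0,0,0,0,55]]

```text
clock: 44.5
tool_pos: [0.4212, 0.2801, 0.0697]
eef_rot: [0.223, 0.975, 0.0, 0.0]
contact_force: [0.1, 0.4, 0.0]
opening: 0.692
```

Emit:
drive_tool:
  series:
    - [[0,0,0,0,52],[0,0,0,0,48],[0,0,0,0,45],[0,0,0,0,45],[0,0,0,0,45],[0,0,0,0,45]]

```text
clock: 45.1
tool_pos: [0.4213, 0.2803, 0.0698]
eef_rot: [0.223, 0.975, 0.001, 0.0]
contact_force: [0.2, 0.8, 6.3]
opening: 0.583
```

Emit:
drive_tool:
  series:
    - [[0,0,5,0,45],[0,0,15,0,45],[0,0,20,0,45],[0,0,20,0,45],[2,-2,20,0,45],[4,-6,0,0,45],[10,-15,0,0,45],[14,-20,0,0,45],[14,-25,0,0,45],[14,-25,0,0,45]]

```text
clock: 46.1
tool_pos: [0.4787, 0.1845, 0.1478]
eef_rot: [0.223, 0.975, -0.001, -0.001]
contact_force: [0.6, -1.0, -4.3]
opening: 0.584
```

Emit:
drive_tool:
  series:
    - [[14,-25,0,0,45],[12,-25,0,0,45],[5,-25,0,0,45],[0,-25,0,0,45],[0,-25,0,0,45],[0,-20,0,0,45],[0,-10,0,0,45],[0,-5,0,0,45],[0,0,0,0,45],[0,0,0,0,45]]

```text
clock: 47.1
tool_pos: [0.5099, 0.0281, 0.1492]
eef_rot: [0.222, 0.975, 0.001, -0.0]
contact_force: [-0.5, -0.2, -3.1]
opening: 0.583
```

Emit:
drive_tool:
  series:
    - [[0,0,-10,0,45],[0,0,-20,0,45],[0,0,-20,0,45],[0,0,-12,0,45],[0,0,-6,0,45],[0,0,-4,0,45],[0,0,-1,0,45],[0,0,0,0,45],[0,0,0,0,45]]

```text
clock: 48.0
tool_pos: [0.5103, 0.0269, 0.0768]
eef_rot: [0.223, 0.975, 0.0, 0.001]
contact_force: [0.2, 0.4, -3.8]
opening: 0.588
```

Emit:
drive_tool:
  series:
    - [[0,0,-1,0,45],[0,0,0,0,45]]

```text
clock: 48.2
tool_pos: [0.5104, 0.0269, 0.0758]
eef_rot: [0.223, 0.975, 0.0, 0.001]
contact_force: [0.0, -0.7, 0.7]
opening: 0.58
```

Emit:
drive_tool:
  series:
    - [[0,0,0,0,55],[0,0,0,0,60],[0,0,0,0,75],[0,0,0,0,75],[0,0,0,0,75],[0,0,10,0,75],[0,0,20,0,75],[0,0,30,0,75],[0,0,30,0,75],[0,0,30,0,75]]

```text
clock: 49.2
tool_pos: [0.5095, 0.0269, 0.197]
eef_rot: [0.223, 0.975, 0.0, -0.0]
contact_force: [-0.3, 0.3, -0.6]
opening: 0.85
```

Emit:
drive_tool:
  series:
    - [[3,11,0,-0.1,75],[6,22,0,-0.14,75],[8,26,0,-0.14,75],[8,26,0,-0.14,75],[8,26,0,-0.14,75],[8,26,0,-0.14,75],[8,26,0,-0.14,75],[8,26,0,-0.14,75],[8,26,0,-0.14,75],[8,26,0,-0.14,75]]

```text
clock: 50.2
tool_pos: [0.5827, 0.2691, 0.196]
eef_rot: [0.788, 0.616, 0.0, -0.0]
contact_force: [0.5, -1.3, 0.4]
opening: 0.853
```

Emit:
drive_tool:
  series:
    - [[5,16,0,-0.14,75],[3,10,0,-0.07,75],[0,0,0,0,75],[0,0,0,0,75],[0,0,0,0,75],[0,0,0,0,75]]

```text
clock: 50.8
tool_pos: [0.5909, 0.2926, 0.1954]
eef_rot: [0.847, 0.532, -0.0, 0.0]
contact_force: [0.3, 0.5, 0.5]
opening: 0.853
```

Emit:
drive_tool:
  series:
    - [[0,0,-10,0,75],[0,0,-20,0,75],[0,0,-25,0,75],[0,0,-25,0,75],[0,0,-20,0,75],[0,0,-15,0,75],[0,0,-8,0,75],[0,0,-3.5,0,75],[0,0,0,0,60],[0,0,0,0,55]]

```text
clock: 51.8
tool_pos: [0.5915, 0.2941, 0.0696]
eef_rot: [0.847, 0.532, 0.001, 0.0]
contact_force: [0.6, -0.4, 0.0]
opening: 0.688
```

Emit:
drive_tool:
  series:
    - [[0,0,0,0,52],[0,0,0,0,48],[0,0,0,0,45],[0,0,0,0,45],[0,0,0,0,45],[0,0,0,0,45]]

```text
clock: 52.4
tool_pos: [0.5916, 0.2941, 0.0696]
eef_rot: [0.847, 0.532, 0.001, 0.0]
contact_force: [-0.1, -0.4, 5.8]
opening: 0.581
```

Emit:
drive_tool:
  series:
    - [[0,0,5,0,45],[0,0,15,0,45],[0,0,20,0,45],[0,0,20,0,45],[0,0,20,0,45],[0,-8,0,0,45],[0,-20,0,0,45],[0,-25,0,0,45],[0,-25,0,0,45],[-1,-25,0,0,45]]

```text
clock: 53.4
tool_pos: [0.5892, 0.1885, 0.1478]
eef_rot: [0.847, 0.532, -0.001, 0.0]
contact_force: [0.3, -0.7, -2.4]
opening: 0.582
```

Emit:
drive_tool:
  series:
    - [[-1,-25,0,0,45],[-1,-25,0,0,45],[-1,-25,0,0,45],[0,-25,0,0,45],[0,-20,0,0,45],[0,-10,0,0,45],[0,-5,0,0,45],[0,0,0,0,45],[0,0,0,0,45],[0,0,0,0,45]]

```text
clock: 54.4
tool_pos: [0.5869, 0.0574, 0.1488]
eef_rot: [0.846, 0.533, 0.0, -0.0]
contact_force: [-0.3, 0.5, -3.6]
opening: 0.581
```

Emit:
drive_tool:
  series:
    - [[0,0,-10,0,45],[0,0,-20,0,45],[0,0,-20,0,45],[0,0,-12,0,45],[0,0,-6,0,45],[0,0,-4,0,45],[0,0,-1,0,45],[0,0,0,0,45],[0,0,0,0,45]]

```text
clock: 55.3
tool_pos: [0.5874, 0.0558, 0.0764]
eef_rot: [0.847, 0.532, 0.001, 0.0]
contact_force: [0.1, -0.8, -2.3]
opening: 0.582
```

Emit:
drive_tool:
  series:
    - [[0,0,-0.5,0,45],[0,0,-0.5,0,45],[0,0,0,0,45]]

```text
clock: 55.6
tool_pos: [0.5873, 0.0558, 0.0756]
eef_rot: [0.847, 0.532, 0.0, 0.0]
contact_force: [-1.2, -0.8, 4.9]
opening: 0.579
```

Touched down. Release, rise, and move out to the side for a check.

Emit:
drive_tool:
  series:
    - [[0,0,0,0,55],[0,0,0,0,60],[0,0,0,0,75],[0,0,0,0,75],[0,0,0,0,75],[0,0,10,0,75],[0,0,20,0,75],[0,0,30,0,75],[0,0,30,0,75],[0,0,30,0,75]]

```text
clock: 56.6
tool_pos: [0.5868, 0.0558, 0.1966]
eef_rot: [0.847, 0.532, 0.0, 0.0]
contact_force: [0.6, 0.0, -0.2]
opening: 0.852
```

Emit:
drive_tool:
  series:
    - [[0,10,10,0,75],[0,25,10,0,75],[0,25,10,0,75],[0,25,10,0,75],[0,25,0,0,75],[0,25,0,0,75],[0,25,0,0,75],[0,20,0,0,75],[0,0,0,0,75],[0,0,0,0,75]]

```text
clock: 57.6
tool_pos: [0.5864, 0.2355, 0.2342]
eef_rot: [0.847, 0.532, -0.001, 0.0]
contact_force: [-0.0, -0.9, 0.2]
opening: 0.852
```

```bash
python3 - <<'E'
from h import *
print(sensors.get_state()["tool_pos"])
i=cams.snapshot("top");m=cams.camera_model("top")
a=cv2.imread("pics/top0.png")
x=np.vstack([cv2.resize(a[90:250,150:520],None,fx=1.85,fy=1.85),cv2.resize(i[90:250,150:520],None,fx=1.85,fy=1.85)])
cv2.imwrite("pics/f1.png",x)
def circ(im,name,lo,hi,box,z):
    hsv=cv2.cvtColor(im,cv2.COLOR_BGR2HSV);x0,y0,x1,y1=box;mk=np.zeros(im.shape[:2],np.uint8);mk[y0:y1,x0:x1]=cv2.inRange(hsv,lo,hi)[y0:y1,x0:x1]
    c=max(cv2.findContours(mk,0,1)[0],key=cv2.contourArea);(u,v),ax,_=cv2.fitEllipse(cv2.convexHull(c));print(name,np.round(onz(m,(u,v),z),4))
for im in (a,i):
    circ(im,"jarlid",(125,80,40),(150,255,255),(285,120,325,170),.122)
    circ(im,"cap",(0,150,100),(8,255,255),(340,150,370,180),.134)
    circ(im,"can",(20,150,60),(32,255,255),(298,160,332,200),.124)
    circ(im,"disc",(0,0,0),(180,255,50),(455,125,500,170),.029)
i=cams.snapshot("scene");crop(i,190,90,400,240,3.8,"f2.png")
E
```

```text
[0.58640493 0.23549919 0.23418635]
jarlid [0.5866 0.0553 0.122 ]
cap [ 0.5362 -0.0486  0.134 ]
can [0.5006 0.0282 0.124 ]Traceback (most recent call last):
  File "<stdin>", line 14, in <module>
  File "<stdin>", line 9, in circ
ValueError: max() iterable argument is empty
```

View pics/f1.png

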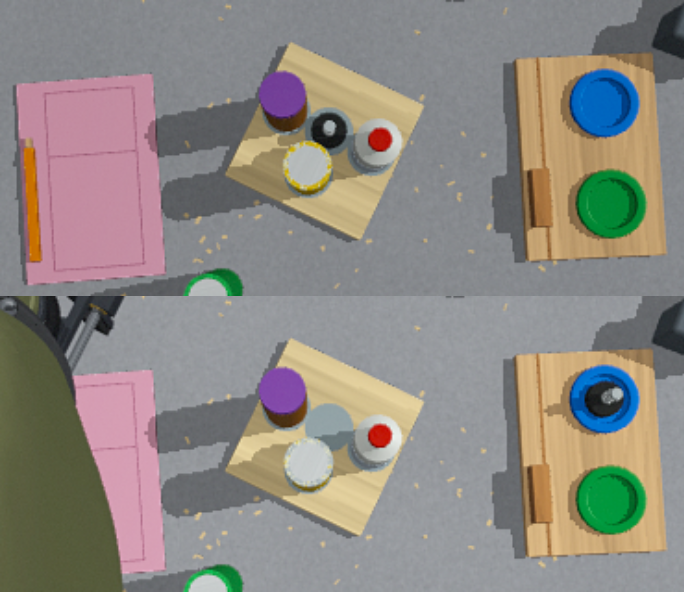

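```bash
python3 - <<'E'
from h import *
i=cams.snapshot("top");m=cams.camera_model("top");a=cv2.imread("pics/top0.png")
def circ(im,name,lo,hi,box,z):
    hsv=cv2.cvtColor(im,cv2.COLOR_BGR2HSV);x0,y0,x1,y1=box;mk=np.zeros(im.shape[:2],np.uint8);mk[y0:y1,x0:x1]=cv2.inRange(hsv,lo,hi)[y0:y1,x0:x1]
    c=max(cv2.findContours(mk,0,1)[0],key=cv2.contourArea);(u,v),ax,_=cv2.fitEllipse(cv2.convexHull(c));print(name,np.round(onz(m,(u,v),z),4),np.round(ax,1))
for im in (a,i):
    circ(im,"jarlid",(125,80,40),(150,255,255),(285,120,325,170),.122)
    circ(im,"cap",(0,150,100),(8,255,255),(340,150,370,180),.134)
    circ(im,"canlid",(0,0,150),(180,45,255),(298,160,332,200),.124)
circ(i,"stud+disc",(0,0,0),(180,90,90),(460,130,494,162),.029)
w=cams.snapshot("wrist");s=cams.snapshot("scene")
cv2.imwrite("pics/f3.png",np.vstack([cv2.resize(s[90:240,190:430],(480,300)),cv2.resize(w,(480,300))]))
E
```

```text
jarlid [0.5866 0.0553 0.122 ] [25.  25.5]
cap [ 0.5362 -0.0486  0.134 ] [11.9 12.1]
canlid [0.512  0.0287 0.124 ] [21.6 25.9]
jarlid [0.5863 0.0554 0.122 ] [25.  25.7]
cap [ 0.5359 -0.0483  0.134 ] [12.  12.4]
canlid [0.518  0.0222 0.124 ] [27.2 36.9]
stud+disc [ 0.5936 -0.329   0.029 ] [17.7 19.9]
```

View pics/f3.png

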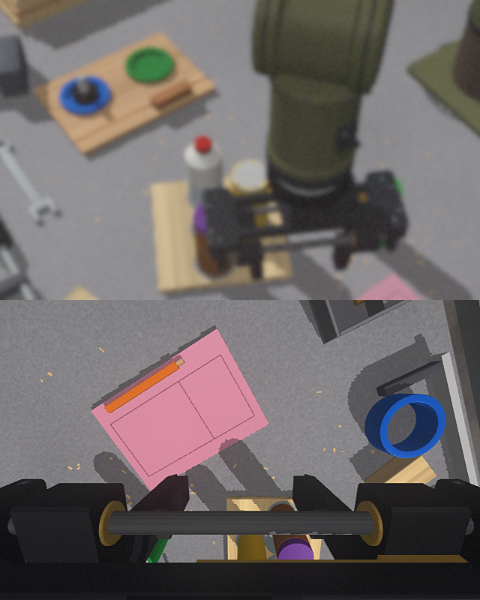

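```bash
python3 - <<'E'
from h import *
i=cams.snapshot("top");m=cams.camera_model("top");a=cv2.imread("pics/top0.png")
o=[]
for im in (a,i):
    k=12;c=cv2.resize(im[155:205,290:345],None,fx=k//2,fy=k//2,interpolation=cv2.INTER_CUBIC)
    t=np.linspace(0,6.3,60);pts=np.array([(proj(m,(.5105+.026*np.cos(u),.0277+.026*np.sin(u),.124))-[290,155]+.5)*6 for u in t]).astype(int)
    cv2.polylines(c,[pts],True,(255,0,255),1);o.append(c)
cv2.imwrite("pics/f4.png",np.hstack(o))
E
```

```text
(no output)
```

View pics/f4.png

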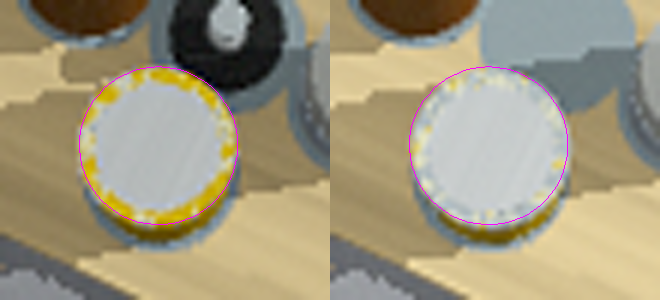

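The can is back in the same place: the same circle fits its lid before (left) and after (right). Handing in.

```bash
python3 - <<'E'
from h import *
s=sensors.get_state();print(s["clock"],s["opening"]);print(r.finish_job())
E
```

```text
57.85 0.8524241915706209
the job is handed in; nothing more can be done
None
```

The job is done and handed in at 57.9 s. I moved the jar, can and bottle to the pink board, and set the foot stud-up in the blue seat. The three then went back to their own spots in the order bottle, can, jar.

What the last checks showed:
- **Jar and bottle:** by the top camera, both stand within about 0.4 mm of where they started.
- **Can:** one numeric fit of its lid failed, because it picked up sunlit plywood. A circle drawn at the start position matches the lid before and after to about a pixel (around 2 mm).
- **Foot:** it looks upright in the blue seat. It touched down 3 mm higher than it sat on the tray, which matches the seat floor. A rough colour fit put it about 3 mm off the seat centre, within the 8 mm of play.
- **Pencil and offcut:** both look unmoved. The pencil was judged by eye from the wrist picture only.
- **Gripper:** it is open and clear of everything.

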